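Make up two coffee gift sets

ROBOT

A 6-joint arm with a two-finger parallel gripper is mounted at the origin on the work surface. World frame = base frame: x ahead of the robot, y to its left, z up, the work surface at z = 0. Lengths are in mm, angles in rad, forces in N, time in s.
With the tool pointing down it reaches from about 400 to 925 mm from the base axis. Payload 12.5 kg.
Tool frame: the origin (TCP) lies midway between the tips of the shut fingers; the grasp point (between the pads) lies 19 mm behind it (env.grip_depth is the distance from the TCP to the grasp point, in mm); z points along the fingers, y is the line along which they close (so a half turn about z gives the same grasp; the last joint's range is limited). The gripper opens to 95 mm and grips with 3 to 60 N. Pads are 20 mm wide; open, the fingers measure 119 mm over their backs; the gripper's body (75 mm by 180 mm) begins 59 mm behind the grasp point.
Start: joints at [-1.413, 0.491, 1.559, -0, 1.092, -0.106], TCP at [162.992, -603.391, 214.661] pointing down, gripper open.
Joint ranges: [-3.1, 3.1], [-0.84, 2.19], [0.05, 2.79], [-1.13, 4.28], [0.06, 2.93], [-2.69, 2.69]. Speed limits (rad/s): [2.22, 2.22, 2.79, 3.14, 3.14, 3.14].

INTERFACE

Orientations are given as [roll, pitch, yaw] about the fixed x, y, z axes, in that order (R = Rz(yaw) Ry(pitch) Rx(roll)).
In Python, from cell import monitor, viewer, order, env gives the robot as it stands.
- The arm moves only by the tool move_arm, never from a script. Its argument "moves" is one flat list of numbers, 4 for each row, row after row: the shift along the tool's x, y, z normalised to -1 to 1, where 1 is 0.15 m, then the turn about the tool's z normalised to -1 to 1, where 1 is pi/2 rad. A call has 1 to 10 rows; each row shifts and turns the commanded pose from where the row before left it, along the tool's axes as they then stand; what a row does not reach is not made up. A row lasts 1/8 s, in which the tool goes at most 62.5 mm and 10.7 degrees, less where a joint would pass 70% of its speed; a pose out of reach is approached as far as the arm can. A call with a number of a shift or a turn outside -1 to 1 is refused whole. A call with a gripper value outside its range is refused whole. "claw" is the finger opening in mm, from 0 to 95.1, set as the call begins (left out, the last holds). The fingers move at their own pace and stop on an object; the grip force is fixed at half the most. Time passes only in rows, so rows that do not move let the fingers close. It gives the time, the measured TCP pose, the force, the opening and the grip force at its end, in the units of the state.
- monitor.state(): the state, without advancing time (a new reading comes with each control period).
- viewer.read_camera(name): name is "scene" or "top" or "wrist"; returns the picture (384x512x3 uint8, red, green, blue); there is no depth.
- viewer.camera_info(name): a dict with "K" (3x3 intrinsics, pixels), "camera_from_world" (4x4, takes a point from world to camera coordinates). Camera axes: x right, y down, z forward; pixel columns grow to the right and rows downward; lengths in mm; the calibration is good to about 2 mm. A picture is of the moment at which its call begins: read the wrist's pose just before it. camera_info takes no time and is no camera call; for the wrist camera it gives the pose at the moment of the call.
- order.job_done(): hands the job in; it is judged then, once.
The state is a dict: "t": time; "joints": joint angles; "qvel": joint speeds; "tau": joint torques, N m; "eef_pos": TCP position; "tcp_rot": TCP orientation; "ft_force": force on the tool from outside, world axes, zero at the start; "moment": the same for the moment, N m; "opening": opening from 0.0 (shut) to 1.0 (fully open); "grip_force": force on a finger pad.
Only numpy, scipy, OpenCV 4.12 (cv2) and the standard library are available. Lean on these libraries where they do the work, as an engineer would, in place of code of your own. Each camera call takes 0.05 s, during which the arm holds its last target. There are 200 camera calls.

TASK

Make up the two gift sets from the stock on the bench: the hand grinder and the tall tin go in the tray with two compartments, and the tamper, the dosing cup and the short tin in the tray with three. Stand each thing upright on the floor of a compartment of its own, setting it down gently and not dropping it, and leave the glass jar and the white bowl where they stand.

Things in the scene. Friction and masses are not known exactly. Their poses are not given: they have to be found in the camera images.
- grinder: Hand coffee grinder, the tallest: steel cylinder 48 mm across, 140 mm high, lower third black. On top a crank arm (12 mm wide, 146-151 mm up) runs along its own +x to an upright wooden knob (22 mm wide, 54 mm off axis, top at 177 mm); crank starts roughly towards the robot. Grip the steel 125-130 mm up, fingers either side of the arm. 0.45 kg. Origin: centre of underside, z up.
- tall_tin: Tall round lidded tin, aluminium with a brown kraft-paper band, 64 mm in diameter (66 mm at the lid rim), 112 mm high, about 0.33 kg. Origin at the centre of its underside, z up its axis. 
- short_tin: Short round lidded tin, aluminium with a brown kraft-paper band, 52 mm in diameter (54 mm at the lid rim), 60 mm high, about 0.14 kg. Origin at the centre of its underside, z up its axis. 
- tamper: Coffee tamper standing on its base: solid steel disc base 58 mm in diameter and 22 mm high, thin neck, upright dark wooden handle 36 mm in diameter from 40 to 88 mm height; 90 mm high overall, about 0.40 kg. Grip the handle. Origin at the centre of its underside, z up its axis. 
- dosing_cup: Dosing cup: open-topped straight steel cup, 58 mm in diameter, 62 mm high, wall 2.5 mm, about 0.13 kg; open end up. Grip it from outside. Origin at the centre of its underside, z up its axis. 
- tray_two: Plywood gift tray lined with white paper, 186 (its y) x 96 (its x) x 26 mm high, fixed, long side roughly across the robot's front. Two open 84 x 84 mm compartments in a row along y, centres at x = 0, y = -45 and +45 mm. Walls and dividers 6 mm thick, 26 mm high; inner floor 6 mm above the origin. Origin: centre of underside, z up.
- tray_three: Plywood gift tray lined with white paper, 276 (its y) x 96 (its x) x 26 mm high, fixed, long side roughly across the robot's front. Three open 84 x 84 mm compartments in a row along y, centres at x = 0, y = -90, 0 and +90 mm. Walls and dividers 6 mm thick, 26 mm high; inner floor 6 mm above the origin. Origin: centre of underside, z up.
- glass_jar: Bystander among the stock, not part of a set: amber glass jar with a cork stopper, 60 mm in diameter, 88 mm high. Loose. Origin at the centre of its underside, z up its axis. 
- white_bowl: Bystander among the stock, not part of a set: small white ceramic bowl, 68 mm in diameter at the rim, 34 mm high. Loose. Origin at the centre of its underside, z up its axis. 
There are look-alikes about, which are no part of the job. Leave any blue or pink look-alike of the dosing_cup alone.

How it is judged (in metres and radians):
At the end, for the whole second after the job is handed in: Hand grinder and tall tin in the two-compartment tray, tamper, dosing cup and short tin in the three-compartment tray: each standing on the tray's floor (underside within 4 mm of it) inside the tray's walls, within 0.12 rad of upright, released and at rest. A compartment holds only one thing (x of grinder in the frame of tray_two between -0.04 and 0.04 m and y of grinder in the frame of tray_two between -0.087 and 0.087 m and z of grinder in the frame of tray_two between 0.002 and 0.01 m and angle between each of grinder, tall_tin, tamper, dosing_cup, short_tin's own z axis and vertical below 0.12 rad and linear speed of each of grinder, tall_tin, tamper, dosing_cup, short_tin below 0.02 m/s and contact force between each of grinder, tall_tin, tamper, dosing_cup, short_tin and the fingers below 0.1 N and x of tall_tin in the frame of tray_two between -0.04 and 0.04 m and y of tall_tin in the frame of tray_two between -0.087 and 0.087 m and z of tall_tin in the frame of tray_two between 0.002 and 0.01 m and x of tamper in the frame of tray_three between -0.04 and 0.04 m and y of tamper in the frame of tray_three between -0.132 and 0.132 m and z of tamper in the frame of tray_three between 0.002 and 0.01 m and x of dosing_cup in the frame of tray_three between -0.04 and 0.04 m and y of dosing_cup in the frame of tray_three between -0.132 and 0.132 m and z of dosing_cup in the frame of tray_three between 0.002 and 0.01 m and x of short_tin in the frame of tray_three between -0.04 and 0.04 m and y of short_tin in the frame of tray_three between -0.132 and 0.132 m and z of short_tin in the frame of tray_three between 0.002 and 0.01 m); the robot touches nothing.
It fails at once if the glass jar or the white bowl is pushed more than 25 mm from its place (distance of any of glass_jar, white_bowl from where it was at the start of the episode above 0.025 m).
It fails at once if one of the things of the sets is dropped or knocked over (moves faster than 0.75 m/s with no finger on it, a fall of about 3 cm) ((contact force between grinder and the fingers below 0.01 N and linear speed of grinder above 0.75 m/s) or (contact force between tall_tin and the fingers below 0.01 N and linear speed of tall_tin above 0.75 m/s) or (contact force between tamper and the fingers below 0.01 N and linear speed of tamper above 0.75 m/s) or (contact force between dosing_cup and the fingers below 0.01 N and linear speed of dosing_cup above 0.75 m/s) or (contact force between short_tin and the fingers below 0.01 N and linear speed of short_tin above 0.75 m/s)).
It also fails if it takes over 128 s, if anything falls off the work surface, if the arm or the gripper's body presses on something with over 40 N, if the wrist force passes 120 N, or if a joint passes its speed limit or range.

## Working session

There is one attempt and no reset: what is moved stays moved. The work goes in short steps, Python scripts to look and compute and a tool call to move; the robot and the scene stay as the last step left them, time stands still between calls to the robot, and variables do not carry over. Pictures are saved under pics/ and viewed, at most 14 in all, crops included, and the job is handed in when it is done.

Besides the shell and the picture viewer there is one more tool, called after "Request:" by a JSON object that holds its "api" and its "payload". move_arm: Moves the arm, as the interface text tells. Scaled input: -1 to 1 covers 0.15 m each way for a shift and pi/2 rad each way for a turn. Its arguments: {"type":"object","properties":{"moves":{"type":"array"},"claw":{"type":"number"}},"required":["moves"]}

```bash
ls; mkdir -p pics; python3 - <<'E'
from cell import monitor, viewer, order, env
import cv2
for n in ("scene","top"):
    im=viewer.read_camera(n); cv2.imwrite(f"pics/{n}0.png",cv2.resize(im[:,:,::-1],(800,600),interpolation=cv2.INTER_CUBIC))
    i=viewer.camera_info(n); print(n,i["K"].round(1).tolist(),i["camera_from_world"].round(3).tolist())
print(monitor.state())
E
```

```text
pics
scene [[368.4, 0.0, 259.7], [0.0, 368.4, 192.5], [0.0, 0.0, 1.0]] [[-0.745, 0.667, -0.012, 374.433], [0.393, 0.424, -0.816, -179.673], [-0.539, -0.613, -0.578, 1204.555], [0.0, 0.0, 0.0, 1.0]]
top [[395.1, 0.0, 255.8], [0.0, 395.1, 184.7], [0.0, 0.0, 1.0]] [[-0.026, -1.0, 0.017, 3.164], [-0.996, 0.025, -0.081, 515.411], [0.08, -0.019, -0.997, 883.149], [0.0, 0.0, 0.0, 1.0]]
{'t': 0.1, 'joints': array([-1.41260042e+00,  4.91508537e-01,  1.55939317e+00,  3.85873670e-07,
        1.09166683e+00, -1.05584000e-01]), 'qvel': array([ 1.13872146e-03, -6.15830181e-04, -1.19789737e-03,  5.69504182e-04,
       -7.26683547e-06, -7.08923422e-04]), 'tau': array([ 3.26940717e-03, -6.13624477e+01, -2.58606917e+01,  6.93571405e-02,
        4.70046583e-02, -6.03208628e-05]), 'eef_pos': array([ 162.95596735, -603.16700441,  214.11281876]), 'tcp_rot': array([-3.14062224e+00, -1.03186552e-04,  2.63779679e-01]), 'ft_force': array([-0.63493067,  0.14471305,  0.1659396 ]), 'moment': array([ 0.00735111,  0.03912309, -0.03875579]), 'grip_force': 0.0, 'opening': 1.0017641173425347}
```

View pics/scene0.png

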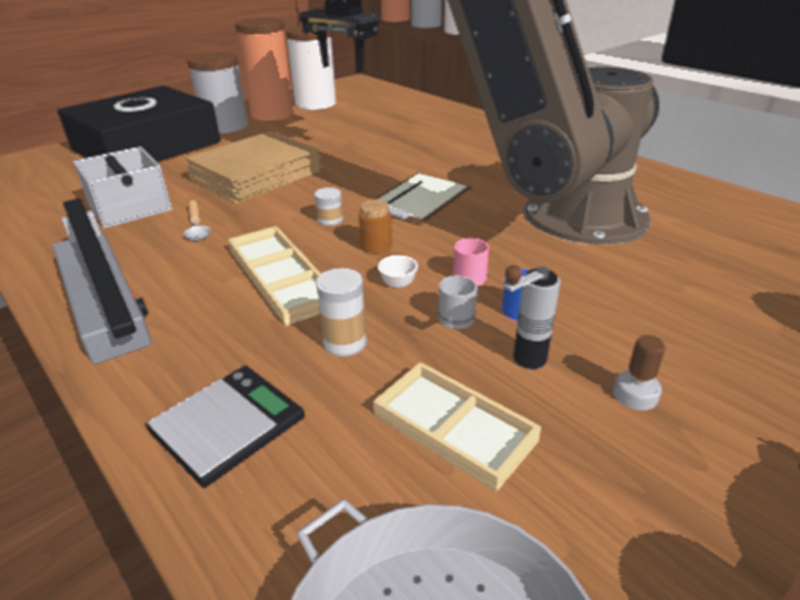

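View pics/top0.png

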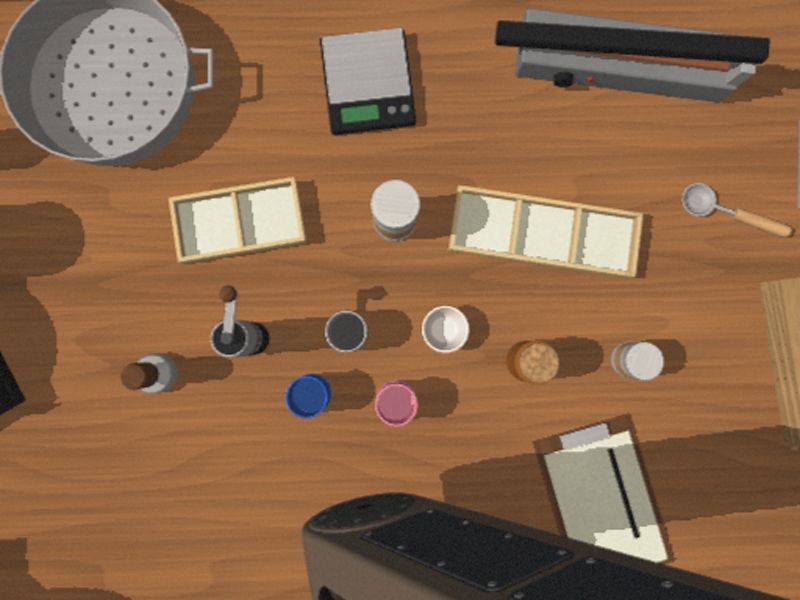

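The scene picture shows all the stock between the trays and the robot. These are the top-picture pixels, at 800x600:
- **Dosing cup candidates:** steel (346,330), blue (308,395) and pink (397,403). I choose the steel one.
- **Tin candidates:** tall (396,205), short (645,360), plus the jar (537,362) and the background canisters. I choose by size and the kraft band.
- **Others:** grinder (231,338) with its knob at (228,293), i.e. towards +x, and tamper (140,376).

Next I compute positions and check them with reprojected outlines.

```bash
cat > h.py <<'E'
import numpy as np, cv2, json
from cell import monitor, viewer, order, env
def ray(info,u,v,z):
    M=info["camera_from_world"]; R,t=M[:3,:3],M[:3,3]; C=-R.T@t
    d=R.T@np.linalg.solve(info["K"],[u,v,1.]); return C+d*(z-C[2])/d[2]
def proj(info,P):
    P=np.atleast_2d(P).astype(float); M=info["camera_from_world"]
    p=(info["K"]@(M[:3,:3]@P.T+M[:3,3:])).T; return p[:,:2]/p[:,2:]
def go(x,y,z,yaw=None,f=62.5):
    "remaining move in tool axes, normalised"
    s=monitor.state(); p=s["eef_pos"]; w=s["tcp_rot"][2]
    d=np.array([x,y,z])-p; c,n=np.cos(w),np.sin(w)
    t=np.array([c*d[0]+n*d[1], n*d[0]-c*d[1], -d[2]])/150
    dy=0 if yaw is None else -((yaw-w+np.pi/2)%np.pi-np.pi/2)/(np.pi/2)
    print("t%.2f"%s["t"],"pos",p.round(1),"rot",s["tcp_rot"].round(3),"move",t.round(3),"turn",round(dy,3))
E
cat > m.py <<'E'
from h import *
i=viewer.camera_info("top"); k=1.5625
O={"tall":(396,205,112,33),"short":(645,360,60,27),"grinder":(231,338,140,24),"knob":(228,293,177,11),"tamper":(140,376,90,18),"cup":(346,330,62,29),"jar":(537,362,88,30),"bowl":(446,329,34,34),"blue":(308,395,62,29),"pink":(397,403,62,29)}
T={"two":[(170,199),(294,179),(305,242),(179,263)],"three":[(458,187),(643,213),(636,276),(449,249)]}
im=cv2.resize(viewer.read_camera("top")[:,:,::-1],None,fx=3,fy=3,interpolation=cv2.INTER_CUBIC).copy()
def draw(P,c): cv2.polylines(im,[np.int32((proj(i,P)+.5)*3)],True,c,1)
a=np.linspace(0,6.28,60)
for n,(u,v,z,r) in O.items():
    p=ray(i,u/k,v/k,z); print(n,p.round(1))
    for h,c in((z,(0,255,0)),(0,(0,0,255))):
        if n!="knob": draw(np.c_[p[0]+r*np.cos(a),p[1]+r*np.sin(a),0*a+h],c)
for n,q in T.items():
    w=np.array([ray(i,u/k,v/k,26) for u,v in q]); c=w.mean(0); e=(w[0]-w[1])+(w[3]-w[2]); ang=np.arctan2(-e[0],e[1]); 
    print(n,c.round(1),"yaw",ang.round(3),"L",np.linalg.norm(w[0]-w[1]).round(),np.linalg.norm(w[0]-w[3]).round())
    L=93 if n=="two" else 138; ux=np.array([np.cos(ang),np.sin(ang)]);uy=np.array([-ux[1],ux[0]])
    draw([np.r_[c[:2]+sx*48*ux+sy*L*uy,26] for sx,sy in((1,1),(1,-1),(-1,-1),(-1,1))],(0,255,0))
    for o in ([45,-45] if n=="two" else [90,0,-90]): print("  comp",o,(c[:2]+o*uy).round(1))
cv2.imwrite("pics/ov.png",cv2.resize(im[320:840,180:1320],(800,365),interpolation=cv2.INTER_AREA))
E
python3 m.py
```

```text
tall [619.6  -6.2 112. ]
short [ 403.5 -349.2   60. ]
grinder [448.7 205.9 140. ]
knob [502.5 199.9 177. ]
tamper [401.9 339.   90. ]
cup [456.2  66.9  62. ]
jar [ 406.1 -191.    88. ]
bowl [454.3 -74.7  34. ]
blue [368.4 120.7  62. ]
pink [354.1  -1.3  62. ]
two [620.4 225.2  26. ] yaw 0.143 L 183.0 96.0
  comp 45 [614.  269.7]
  comp -45 [626.8 180.6]
three [ 594.4 -228.4   26. ] yaw -0.166 L 277.0 93.0
  comp 90 [ 609.2 -139.6]
  comp 0 [ 594.4 -228.4]
  comp -90 [ 579.5 -317.2]
```

View pics/ov.png

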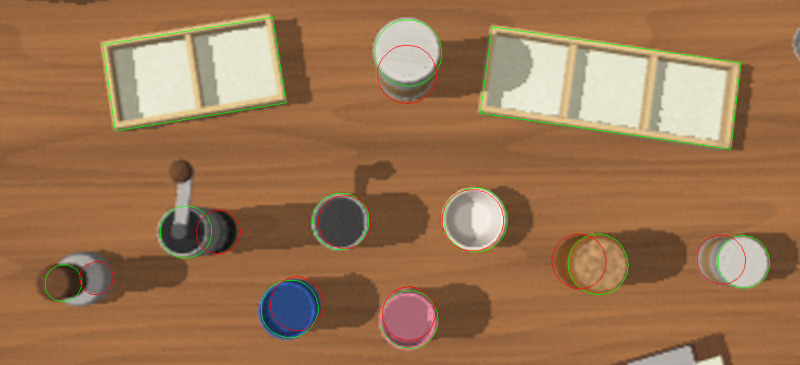

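The overlay fits within about 2 mm: the choices are right and the crank points to +x. I set the yaw to about -0.11 and go to the tall tin first.

Request:
{"api": "move_arm", "payload": {"moves": [0,0,0,0.08,0,0,0,0.08,0,0,0,0.078,0.2,-0.33,0,0,0.2,-0.33,0,0,0.2,-0.33,0,0,0.2,-0.33,0,0,0.2,-0.33,0,0,0.2,-0.33,0,0,0.2,-0.33,0,0], "claw": 95}}

```text
t: 1.4
eef_pos: [410.6, -280.4, 214.7]
tcp_rot: [3.141, -0.0, -0.11]
ft_force: [0.4, -1.1, -0.3]
opening: 0.997
grip_force: 0.0
```

Request:
{"api": "move_arm", "payload": {"moves": [0.2,-0.33,0,0,0.2,-0.33,0,0,0.2,-0.33,0,0,0.2,-0.33,0,0,0.2,-0.33,0,0,0.2,-0.33,0,0,0,0,0,0]}}

```text
t: 2.28
eef_pos: [622.6, -3.6, 213.8]
tcp_rot: [-3.141, 0.0, -0.106]
ft_force: [-1.6, -1.2, 0.3]
opening: 0.999
grip_force: 0.0
```

```bash
python3 - <<'E'
from h import *
go(619.6,-6.2,66,-0.11)
i=viewer.camera_info("wrist"); im=viewer.read_camera("wrist")
P=[[619.6+33*np.cos(a),-6.2+33*np.sin(a),112] for a in np.linspace(0,6.28,50)]
im=cv2.resize(im[:,:,::-1],None,fx=1.5,fy=1.5).copy(); cv2.polylines(im,[np.int32(proj(i,P)*1.5)],True,(0,255,0),1); cv2.imwrite("pics/w1.png",im)
E
```

```text
t2.27 pos [622.6  -3.6 213.8] rot [-3.141  0.    -0.106] move [-0.018  0.019  0.985] turn 0.002
```

View pics/w1.png

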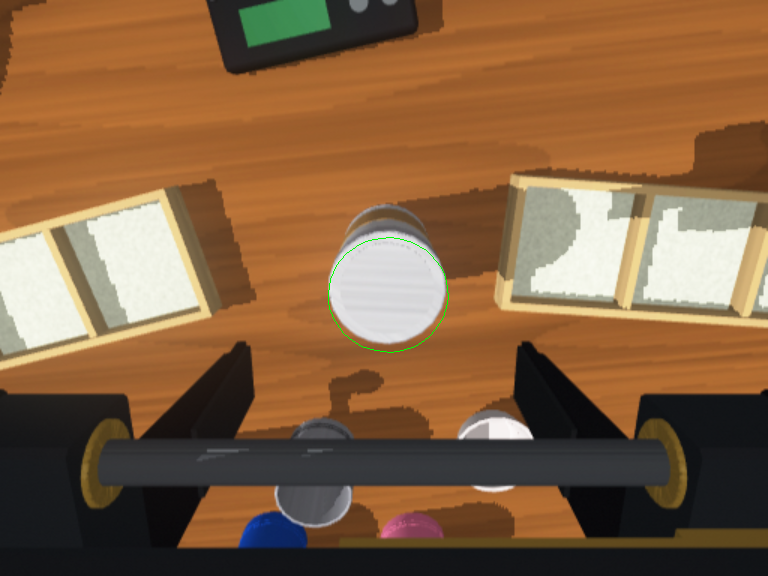

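The lid is at (388,285), about 2–3 mm in +x from my estimate, and the tool is centred on it. I go down and grip.

Request:
{"api": "move_arm", "payload": {"moves": [-0.006,0.012,0.3,0,0,0,0.3,0,0,0,0.25,0,0,0,0.13,0,0,0,0,0]}}

```text
t: 2.95
eef_pos: [619.0, -9.4, 66.5]
tcp_rot: [3.141, 0.003, -0.111]
ft_force: [0.3, -0.3, 0.3]
opening: 1.002
grip_force: 0.0
```

Request:
{"api": "move_arm", "payload": {"moves": [0,0,0,0,0,0,0,0,0,0,0,0,0,0,0,0,0,0,0,0], "claw": 50}}

```text
t: 3.58
eef_pos: [620.5, -8.2, 68.2]
tcp_rot: [-3.142, -0.001, -0.11]
ft_force: [-1.0, 2.1, 5.7]
opening: 0.673
grip_force: 30.0
```

Request:
{"api": "move_arm", "payload": {"moves": [0,0,-0.17,0,0,0,-0.17,0,-0.02,-0.3,0,0,-0.03,-0.32,0,0,-0.03,-0.32,0,0,-0.022,-0.313,0,0,0,0,0,0,0,0,0,0]}}

```text
t: 4.58
eef_pos: [625.2, 179.9, 118.0]
tcp_rot: [3.141, 0.001, -0.11]
ft_force: [-0.3, -1.0, -3.8]
opening: 0.672
grip_force: 30.0
```

```bash
python3 - <<'E'
from h import *
go(627,180.6,73.7,-0.11)
i=viewer.camera_info("top"); im=viewer.read_camera("top")[:,:,::-1]
cv2.imwrite("pics/t2.png",cv2.resize(im[90:200,90:290],None,fx=3.5,fy=3.5,interpolation=cv2.INTER_CUBIC))
E
```

```text
t4.58 pos [625.2 179.9 118. ] rot [ 3.141e+00  1.000e-03 -1.100e-01] move [ 0.011 -0.006  0.295] turn 0.0
```

Request:
{"api": "move_arm", "payload": {"moves": [0.01,0,0.13,0,0,0,0.1,0,0,0,0.04,0,0,0,0.01,0,0,0,0.006,0,0,0,0,0,0,0,0,0]}}

```text
t: 5.5
eef_pos: [627.3, 180.1, 76.1]
tcp_rot: [-3.142, -0.001, -0.11]
ft_force: [1.2, -0.3, -3.6]
opening: 0.667
grip_force: 30.0
```

Request:
{"api": "move_arm", "payload": {"moves": [0,0,0.006,0,0,0,0.006,0,0,0,0,0,0,0,0,0]}}

```text
t: 6.0
eef_pos: [627.2, 180.0, 74.2]
tcp_rot: [-3.142, -0.0, -0.11]
ft_force: [-1.6, 0.0, 2.3]
opening: 0.667
grip_force: 30.0
```

Contact with the floor (the force went from -3.6 to +2.3 N). I release.

Request:
{"api": "move_arm", "payload": {"moves": [0,0,0,0,0,0,0,0,0,0,0,0,0,0,0,0], "claw": 80}}

```text
t: 6.5
eef_pos: [627.2, 180.0, 73.9]
tcp_rot: [3.142, -0.0, -0.11]
ft_force: [0.3, 0.5, 0.5]
opening: 0.842
grip_force: 0.0
```

Request:
{"api": "move_arm", "payload": {"moves": [0,0,-0.2,0,0,0,-0.38,0,0,0,-0.38,0,0,0,0,0]}}

```text
t: 7.0
eef_pos: [628.7, 180.4, 222.7]
tcp_rot: [-3.139, -0.008, -0.11]
ft_force: [0.2, -0.2, 0.7]
opening: 0.841
grip_force: 0.0
```

```bash
python3 - <<'E'
from h import *
go(448.7,205.9,200,-0.11)
E
```

```text
t7.00 pos [628.7 180.4 222.7] rot [-3.139 -0.008 -0.11 ] move [-1.211 -0.038  0.151] turn 0.0
```

Request:
{"api": "move_arm", "payload": {"moves": [-0.3,-0.01,0,0,-0.3,-0.01,0,0,-0.3,-0.01,0,0,-0.31,-0.01,0,0,0,0,0,0,0,0,0,0], "claw": 95}}

```text
t: 7.75
eef_pos: [447.9, 206.0, 217.6]
tcp_rot: [3.142, -0.0, -0.11]
ft_force: [-0.4, -0.7, 0.2]
opening: 0.997
grip_force: 0.0
```

```bash
python3 - <<'E'
from h import *
go(448.7,205.9,109,-0.11)
i=viewer.camera_info("wrist"); im=viewer.read_camera("wrist")
im=cv2.resize(im[:,:,::-1],None,fx=1.5,fy=1.5).copy()
for x,y,z,r in((448.7,205.9,140,24),(502.5,199.9,177,11)):
  P=[[x+r*np.cos(a),y+r*np.sin(a),z] for a in np.linspace(0,6.28,50)]
  cv2.polylines(im,[np.int32(proj(i,P)*1.5)],True,(0,255,0),1)
cv2.imwrite("pics/w2.png",im)
E
```

```text
t7.75 pos [447.9 206.  217.6] rot [ 3.142 -0.    -0.11 ] move [ 0.005 -0.     0.724] turn 0.0
```

View pics/w2.png

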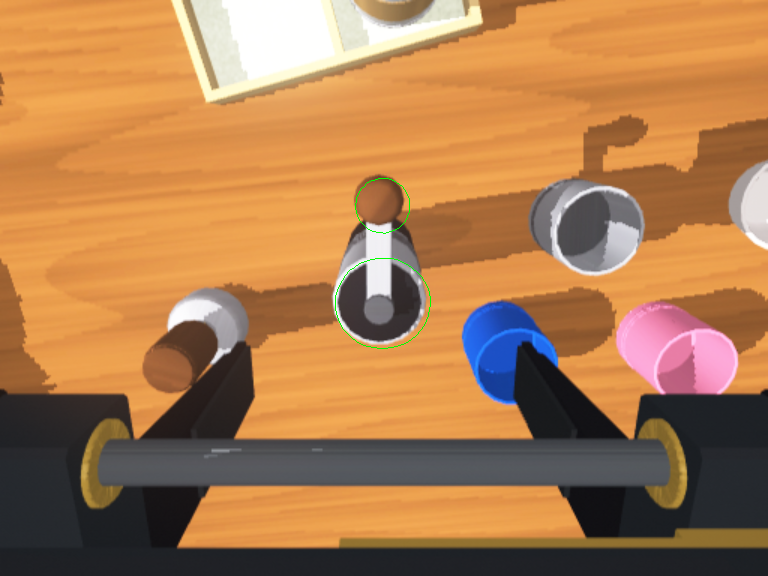

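The grinder top is at (380,303) and the knob at (379,201), within about 1 mm of the prediction. Arm and tool are aligned, so I go down and grip.

Request:
{"api": "move_arm", "payload": {"moves": [0.008,-0.006,0.25,0,0,0,0.25,0,0,0,0.15,0,0,0,0.07,0,0,0,0,0]}}

```text
t: 8.43
eef_pos: [449.0, 206.5, 109.4]
tcp_rot: [3.141, 0.001, -0.111]
ft_force: [0.0, -0.2, -0.1]
opening: 0.995
grip_force: 0.0
```

Request:
{"api": "move_arm", "payload": {"moves": [0,0,0,0,0,0,0,0,0,0,0,0,0,0,0,0,0,0,0,0,0,0,0,0], "claw": 30}}

```text
t: 9.18
eef_pos: [448.8, 206.7, 109.9]
tcp_rot: [-3.142, -0.0, -0.11]
ft_force: [0.5, 0.1, -0.4]
opening: 0.501
grip_force: 30.0
```

```bash
python3 - <<'E'
from h import *
go(614,269.7,116,-0.11)
E
```

```text
t9.18 pos [448.8 206.7 109.9] rot [-3.142 -0.    -0.11 ] move [ 1.049 -0.538 -0.04 ] turn -0.0
```

Request:
{"api": "move_arm", "payload": {"moves": [0,0,-0.17,0,0,0,-0.17,0,0.2,-0.14,0,0,0.28,-0.14,0,0,0.28,-0.14,0,0,0.285,-0.125,0,0,0,0,0,0,0,0,0,0]}}

```text
t: 10.18
eef_pos: [612.5, 270.4, 159.7]
tcp_rot: [3.14, 0.002, -0.11]
ft_force: [0.2, 0.1, -4.9]
opening: 0.502
grip_force: 30.0
```

```bash
python3 - <<'E'
from h import *
go(614,270,115.5,-0.11)
E
```

```text
t10.18 pos [612.5 270.4 159.7] rot [ 3.14e+00  2.00e-03 -1.10e-01] move [0.01  0.002 0.295] turn -0.0
```

Request:
{"api": "move_arm", "payload": {"moves": [0.008,0,0.12,0,0,0,0.11,0,0,0,0.04,0,0,0,0.01,0,0,0,0.006,0,0,0,0.006,0,0,0,0,0,0,0,0,0]}}

```text
t: 11.18
eef_pos: [614.7, 270.6, 117.3]
tcp_rot: [-3.142, -0.0, -0.11]
ft_force: [0.2, 0.2, -4.7]
opening: 0.5
grip_force: 30.0
```

Request:
{"api": "move_arm", "payload": {"moves": [0,0,0.006,0,0,0,0.006,0,0,0,0,0,0,0,0,0]}}

```text
t: 11.68
eef_pos: [615.1, 270.6, 116.1]
tcp_rot: [-3.141, -0.001, -0.11]
ft_force: [-0.6, -1.6, 5.2]
opening: 0.507
grip_force: 30.0
```

Request:
{"api": "move_arm", "payload": {"moves": [0,0,0,0,0,0,0,0,0,0,0,0,0,0,0,0], "claw": 72}}

```text
t: 12.18
eef_pos: [614.6, 270.6, 115.2]
tcp_rot: [3.141, 0.0, -0.11]
ft_force: [0.4, 0.5, -0.2]
opening: 0.749
grip_force: 0.0
```

Request:
{"api": "move_arm", "payload": {"moves": [0,0,-0.15,0,0,0,-0.25,0,0,0,-0.3,0,0,0,0,0]}}

```text
t: 12.68
eef_pos: [615.8, 271.0, 224.0]
tcp_rot: [-3.139, -0.006, -0.11]
ft_force: [0.5, -0.6, -1.0]
opening: 0.758
grip_force: 0.0
```

```bash
python3 - <<'E'
from h import *
go(401.9,339,180,-0.11)
E
```

```text
t12.68 pos [615.8 271.  224. ] rot [-3.139 -0.006 -0.11 ] move [-1.467 -0.294  0.293] turn 0.0
```

Request:
{"api": "move_arm", "payload": {"moves": [-0.3,-0.06,0,0,-0.3,-0.06,0,0,-0.3,-0.06,0.1,0,-0.3,-0.06,0.1,0,-0.267,-0.054,0.1,0,0,0,0,0,0,0,0,0]}}

```text
t: 13.55
eef_pos: [401.4, 338.7, 175.2]
tcp_rot: [3.142, -0.0, -0.11]
ft_force: [-0.2, -0.8, 0.8]
opening: 0.76
grip_force: 0.0
```

```bash
cat > wv.py <<'E'
from h import *
import sys
x,y,z,r,g=map(float,sys.argv[1:6])
go(x,y,g,-0.11)
i=viewer.camera_info("wrist"); im=viewer.read_camera("wrist")
im=cv2.resize(im[:,:,::-1],None,fx=1.5,fy=1.5).copy()
P=[[x+r*np.cos(a),y+r*np.sin(a),z] for a in np.linspace(0,6.28,50)]
cv2.polylines(im,[np.int32(proj(i,P)*1.5)],True,(0,255,0),1)
cv2.imwrite(sys.argv[6],im)
E
python3 wv.py 401.9 339 90 18 47 pics/w3.png
```

```text
t13.55 pos [401.4 338.7 175.2] rot [ 3.142 -0.    -0.11 ] move [ 0.003 -0.003  0.855] turn 0.0
```

View pics/w3.png

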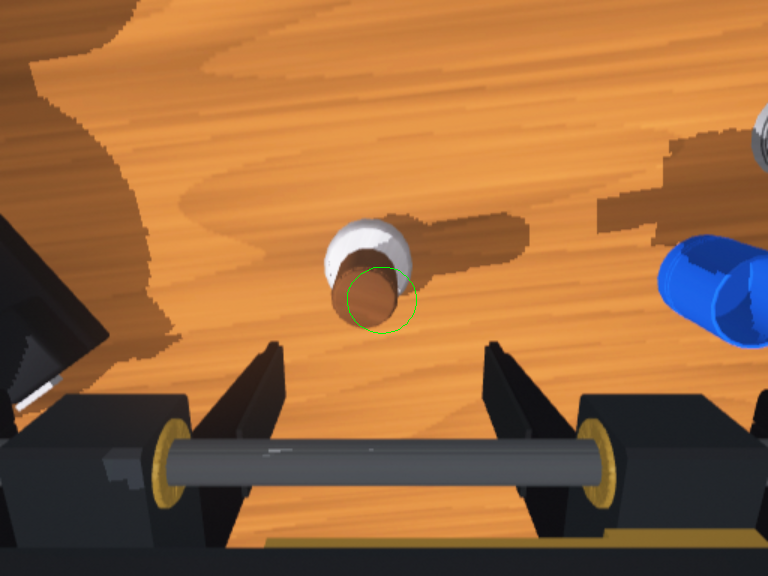

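The handle top is at (365,297) against a predicted (382,300), so the tamper is about 8.5 mm further in +y. I correct, go down and grip.

Request:
{"api": "move_arm", "payload": {"moves": [0.008,-0.06,0,0,0,0,0.3,0,0,0,0.3,0,0,0,0.18,0,0,0,0.07,0,0,0,0,0]}}

```text
t: 14.35
eef_pos: [403.4, 347.5, 47.7]
tcp_rot: [3.141, 0.0, -0.11]
ft_force: [-0.0, 0.9, 0.2]
opening: 0.757
grip_force: 0.0
```

Request:
{"api": "move_arm", "payload": {"moves": [0,0,0,0,0,0,0,0,0,0,0,0,0,0,0,0,0,0,0,0], "claw": 20}}

```text
t: 14.98
eef_pos: [403.1, 347.5, 48.0]
tcp_rot: [-3.141, -0.0, -0.11]
ft_force: [0.1, 0.6, 2.9]
opening: 0.373
grip_force: 30.0
```

```bash
python3 - <<'E'
from h import *
go(609.2,-139.6,54,-0.11)
E
```

```text
t14.97 pos [403.1 347.5  48. ] rot [-3.141 -0.    -0.11 ] move [ 1.722  3.077 -0.04 ] turn -0.0
```

Request:
{"api": "move_arm", "payload": {"moves": [0,0,-0.2,0,0,0,-0.3,0,0.1,0.17,-0.17,0,0.19,0.34,0,0,0.19,0.34,0,0,0.19,0.34,0,0,0.19,0.34,0,0,0.19,0.34,0,0,0.19,0.34,0,0,0.19,0.34,0,0]}}

```text
t: 16.23
eef_pos: [574.3, -58.2, 147.9]
tcp_rot: [-3.142, 0.001, -0.11]
ft_force: [0.4, -0.1, -2.8]
opening: 0.373
grip_force: 30.0
```

Request:
{"api": "move_arm", "payload": {"moves": [0.19,0.34,0,0,0.102,0.187,0,0,0,0,0,0,0,0,0,0]}}

```text
t: 16.73
eef_pos: [608.3, -139.1, 147.8]
tcp_rot: [-3.141, 0.002, -0.11]
ft_force: [-0.1, 0.3, -3.2]
opening: 0.372
grip_force: 30.0
```

```bash
python3 - <<'E'
from h import *
go(609.2,-139.6,54,-0.11)
E
```

```text
t16.73 pos [ 608.3 -139.1  147.8] rot [-3.141e+00  2.000e-03 -1.100e-01] move [0.006 0.003 0.625] turn -0.0
```

Request:
{"api": "move_arm", "payload": {"moves": [0.006,0.003,0.25,0,0,0,0.2,0,0,0,0.11,0,0,0,0.03,0,0,0,0.015,0,0,0,0.006,0,0,0,0,0,0,0,0,0]}}

```text
t: 17.73
eef_pos: [610.0, -140.4, 57.1]
tcp_rot: [3.141, -0.001, -0.11]
ft_force: [-0.5, 0.1, -2.8]
opening: 0.374
grip_force: 30.0
```

Request:
{"api": "move_arm", "payload": {"moves": [0,0,0.006,0,0,0,0.006,0,0,0,0,0,0,0,0,0]}}

```text
t: 18.23
eef_pos: [609.9, -140.3, 54.8]
tcp_rot: [3.141, 0.0, -0.11]
ft_force: [-0.0, 0.9, -3.1]
opening: 0.375
grip_force: 30.0
```

Request:
{"api": "move_arm", "payload": {"moves": [0,0,0.006,0,0,0,0.003,0,0,0,0,0,0,0,0,0]}}

```text
t: 18.73
eef_pos: [610.0, -140.3, 54.0]
tcp_rot: [3.141, -0.001, -0.11]
ft_force: [-1.6, 1.7, 6.3]
opening: 0.376
grip_force: 30.0
```

Contact. I release, then go for the short tin.

Request:
{"api": "move_arm", "payload": {"moves": [0,0,0,0,0,0,0,0,0,0,0,0,0,0,0,0], "claw": 60}}

```text
t: 19.23
eef_pos: [609.9, -140.3, 53.4]
tcp_rot: [3.141, -0.0, -0.11]
ft_force: [-0.1, 0.3, -0.1]
opening: 0.626
grip_force: 0.0
```

Request:
{"api": "move_arm", "payload": {"moves": [0,0,-0.15,0,0,0,-0.3,0,0,0,-0.35,0,0,0,0,0]}}

```text
t: 19.73
eef_pos: [611.4, -140.7, 177.5]
tcp_rot: [3.14, -0.007, -0.11]
ft_force: [1.2, -0.5, -0.5]
opening: 0.633
grip_force: 0.0
```

```bash
python3 - <<'E'
from h import *
go(403.5,-349.2,150,-0.11)
E
```

```text
t19.73 pos [ 611.4 -140.7  177.5] rot [ 3.14  -0.007 -0.11 ] move [-1.225  1.533  0.184] turn 0.0
```

Request:
{"api": "move_arm", "payload": {"moves": [-0.23,0.29,0,0,-0.23,0.29,0,0,-0.23,0.29,0,0,-0.23,0.29,0,0,-0.23,0.29,0,0,-0.07,0.083,0.16,0,0,0,0,0,0,0,0,0], "claw": 92}}

```text
t: 20.72
eef_pos: [403.3, -348.3, 149.7]
tcp_rot: [-3.141, 0.0, -0.11]
ft_force: [0.7, -0.0, -0.5]
opening: 0.968
grip_force: 0.0
```

```bash
python3 wv.py 403.5 -349.2 60 27 28 pics/w4.png
```

```text
t20.73 pos [ 403.3 -348.3  149.7] rot [-3.141  0.    -0.11 ] move [0.002 0.006 0.811] turn 0.0
```

View pics/w4.png

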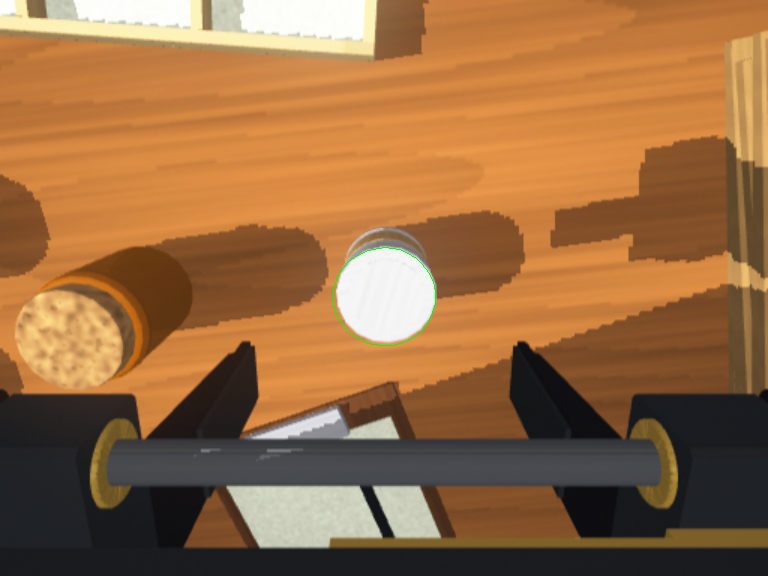

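The short tin's lid at (385,296) matches the prediction. I go down and grip.

Request:
{"api": "move_arm", "payload": {"moves": [0.003,0.004,0.3,0,0,0,0.28,0,0,0,0.16,0,0,0,0.07,0,0,0,0,0]}}

```text
t: 21.4
eef_pos: [403.6, -349.1, 28.2]
tcp_rot: [-3.142, 0.0, -0.109]
ft_force: [0.6, -0.8, -0.0]
opening: 0.969
grip_force: 0.0
```

Request:
{"api": "move_arm", "payload": {"moves": [0,0,0,0,0,0,0,0,0,0,0,0,0,0,0,0,0,0,0,0], "claw": 36}}

```text
t: 22.02
eef_pos: [403.1, -349.5, 28.2]
tcp_rot: [3.141, -0.0, -0.11]
ft_force: [-1.0, 0.1, 2.3]
opening: 0.54
grip_force: 30.0
```

```bash
python3 - <<'E'
from h import *
go(579.5,-317.2,34,-0.11)
E
```

```text
t22.02 pos [ 403.1 -349.5   28.2] rot [ 3.141 -0.    -0.11 ] move [ 1.145 -0.343 -0.039] turn -0.0
```

Request:
{"api": "move_arm", "payload": {"moves": [0,0,-0.17,0,0,0,-0.17,0,0.2,-0.063,0,0,0.3,-0.09,0,0,0.32,-0.095,0,0,0.325,-0.095,0,0,0,0,0,0,0,0,0,0]}}

```text
t: 23.02
eef_pos: [578.7, -316.8, 78.4]
tcp_rot: [-3.141, 0.001, -0.11]
ft_force: [-0.4, 0.3, -1.2]
opening: 0.548
grip_force: 30.0
```

```bash
python3 - <<'E'
from h import *
go(579.5,-317.2,34.2,-0.11)
E
```

```text
t23.02 pos [ 578.7 -316.8   78.4] rot [-3.141e+00  1.000e-03 -1.100e-01] move [0.005 0.002 0.295] turn 0.0
```

Request:
{"api": "move_arm", "payload": {"moves": [0.005,0.002,0.13,0,0,0,0.1,0,0,0,0.04,0,0,0,0.012,0,0,0,0.006,0,0,0,0,0,0,0,0,0]}}

```text
t: 23.9
eef_pos: [580.3, -317.5, 36.2]
tcp_rot: [3.141, -0.001, -0.11]
ft_force: [0.6, 0.6, -0.9]
opening: 0.542
grip_force: 30.0
```

Request:
{"api": "move_arm", "payload": {"moves": [0,0,0.004,0,0,0,0.003,0,0,0,0,0,0,0,0,0]}}

```text
t: 24.4
eef_pos: [580.2, -317.5, 34.8]
tcp_rot: [3.141, -0.0, -0.11]
ft_force: [-0.1, -0.0, -1.8]
opening: 0.544
grip_force: 30.0
```

Request:
{"api": "move_arm", "payload": {"moves": [0,0,0.006,0,0,0,0.002,0,0,0,0,0,0,0,0,0]}}

```text
t: 24.9
eef_pos: [580.2, -317.5, 34.2]
tcp_rot: [3.141, -0.0, -0.11]
ft_force: [-1.2, 1.2, 5.2]
opening: 0.542
grip_force: 30.0
```

Contact. I release and head for the dosing cup.

Request:
{"api": "move_arm", "payload": {"moves": [0,0,0,0,0,0,0,0,0,0,0,0,0,0,0,0], "claw": 74}}

```text
t: 25.4
eef_pos: [580.2, -317.5, 33.5]
tcp_rot: [3.142, 0.0, -0.11]
ft_force: [0.5, 0.8, -1.3]
opening: 0.775
grip_force: 0.0
```

Request:
{"api": "move_arm", "payload": {"moves": [0,0,-0.15,0,0,0,-0.3,0,0,0,-0.35,0,0,0,-0.15,0,0,0,0,0]}}

```text
t: 26.02
eef_pos: [580.7, -317.8, 177.8]
tcp_rot: [3.14, -0.003, -0.11]
ft_force: [0.0, 0.1, -0.7]
opening: 0.779
grip_force: 0.0
```

```bash
python3 - <<'E'
from h import *
go(456.2,66.9,150,-0.11)
E
```

```text
t26.02 pos [ 580.7 -317.8  177.8] rot [ 3.14e+00 -3.00e-03 -1.10e-01] move [-1.106 -2.458  0.186] turn 0.0
```

Request:
{"api": "move_arm", "payload": {"moves": [-0.15,-0.34,0,0,-0.15,-0.34,0,0,-0.15,-0.34,0,0,-0.15,-0.34,0,0,-0.15,-0.34,0,0,-0.15,-0.34,0,0,-0.15,-0.34,0.08,0,-0.056,-0.078,0.1,0,0,0,0,0,0,0,0,0], "claw": 95}}

```text
t: 27.28
eef_pos: [456.1, 66.6, 148.9]
tcp_rot: [3.141, 0.0, -0.11]
ft_force: [-0.3, -0.4, 0.0]
opening: 0.999
grip_force: 0.0
```

```bash
python3 wv.py 456.2 66.9 62 29 29 pics/w5.png
```

```text
t27.27 pos [456.1  66.6 148.9] rot [ 3.141  0.    -0.11 ] move [ 0.    -0.002  0.799] turn -0.0
```

View pics/w5.png

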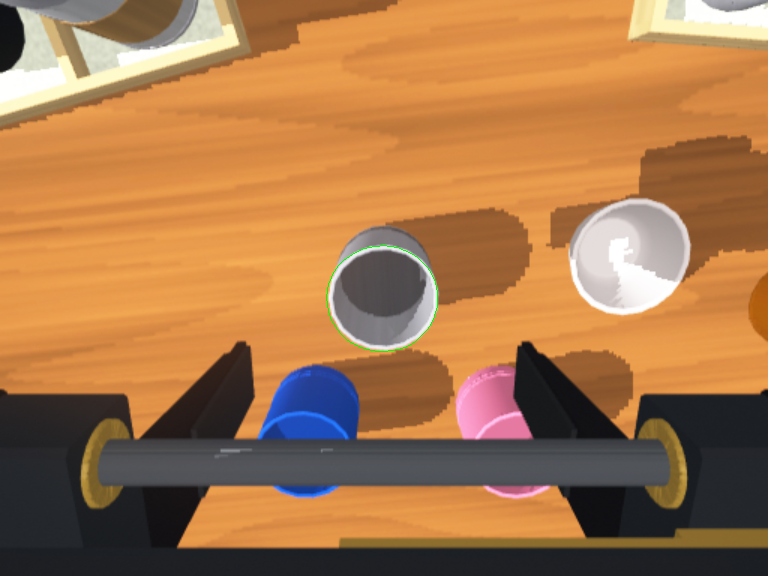

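The steel cup at (383,298) matches exactly; the blue and pink ones sit behind it, clear of the fingers.

Request:
{"api": "move_arm", "payload": {"moves": [0,0,0.3,0,0,0,0.28,0,0,0,0.15,0,0,0,0.07,0,0,0,0,0]}}

```text
t: 27.95
eef_pos: [456.0, 66.7, 29.0]
tcp_rot: [3.141, 0.0, -0.111]
ft_force: [-0.0, 0.4, -0.1]
opening: 1.003
grip_force: 0.0
```

Request:
{"api": "move_arm", "payload": {"moves": [0,0,0,0,0,0,0,0,0,0,0,0,0,0,0,0,0,0,0,0], "claw": 42}}

```text
t: 28.58
eef_pos: [455.8, 67.2, 29.3]
tcp_rot: [3.142, -0.0, -0.11]
ft_force: [-0.6, -0.8, 4.6]
opening: 0.614
grip_force: 30.0
```

```bash
python3 - <<'E'
from h import *
go(594.4,-228.4,35,-0.11)
E
```

```text
t28.57 pos [455.8  67.2  29.3] rot [ 3.142 -0.    -0.11 ] move [ 1.135  1.857 -0.038] turn 0.0
```

Request:
{"api": "move_arm", "payload": {"moves": [0,0,-0.2,0,0,0,-0.3,0,0,0,-0.3,0,0.13,0.22,0,0,0.19,0.31,0,0,0.19,0.31,0,0,0.19,0.31,0,0,0.19,0.31,0,0,0.19,0.31,0,0,0.055,0.087,0,0]}}

```text
t: 29.82
eef_pos: [594.8, -230.9, 148.3]
tcp_rot: [3.141, 0.0, -0.112]
ft_force: [0.0, 0.7, -1.4]
opening: 0.616
grip_force: 30.0
```

Request:
{"api": "move_arm", "payload": {"moves": [0,0,0,0,0,0,0,0]}}

```text
t: 30.08
eef_pos: [593.8, -226.9, 149.0]
tcp_rot: [-3.141, 0.001, -0.109]
ft_force: [0.7, -0.6, -0.4]
opening: 0.614
grip_force: 30.0
```

```bash
python3 wv.py 594.4 -228.4 26 42 35 pics/w6.png
```

```text
t30.07 pos [ 593.8 -226.9  149. ] rot [-3.141e+00  1.000e-03 -1.090e-01] move [0.005 0.009 0.76 ] turn 0.001
```

View pics/w6.png

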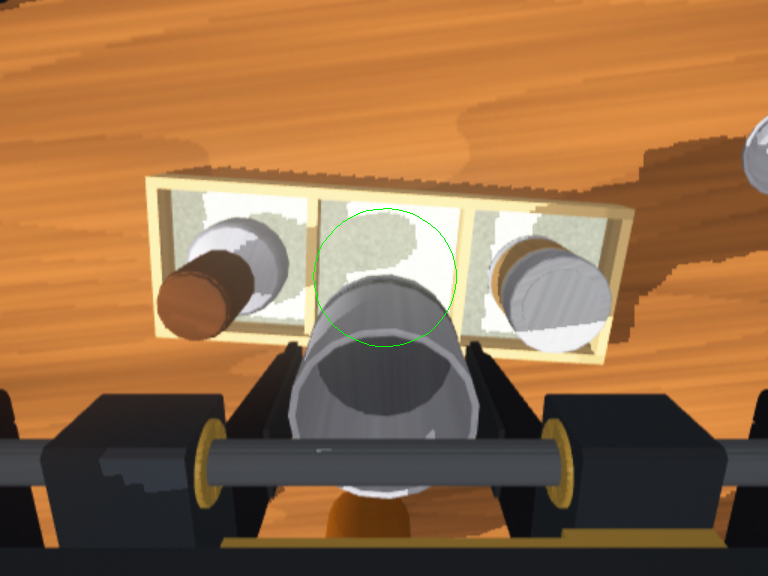

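The tamper (left) and short tin (right) stand in their compartments, and the middle one at (386,277) lines up. I lower the cup.

Request:
{"api": "move_arm", "payload": {"moves": [0.002,0.003,0.25,0,0,0,0.25,0,0,0,0.16,0,0,0,0.06,0,0,0,0.02,0,0,0,0.009,0,0,0,0,0,0,0,0,0]}}

```text
t: 31.12
eef_pos: [594.8, -229.0, 37.3]
tcp_rot: [3.141, -0.001, -0.11]
ft_force: [0.4, 0.6, -1.2]
opening: 0.613
grip_force: 30.0
```

Request:
{"api": "move_arm", "payload": {"moves": [0,0,0.004,0,0,0,0.003,0,0,0,0,0,0,0,0,0]}}

```text
t: 31.62
eef_pos: [594.6, -228.8, 35.6]
tcp_rot: [3.142, 0.0, -0.11]
ft_force: [-1.0, -0.2, -0.9]
opening: 0.613
grip_force: 30.0
```

Request:
{"api": "move_arm", "payload": {"moves": [0,0,0.005,0,0,0,0.003,0,0,0,0,0,0,0,0,0]}}

```text
t: 32.12
eef_pos: [594.7, -228.9, 35.3]
tcp_rot: [3.141, -0.0, -0.11]
ft_force: [-2.6, 1.3, 6.8]
opening: 0.617
grip_force: 30.0
```

Request:
{"api": "move_arm", "payload": {"moves": [0,0,0,0,0,0,0,0,0,0,0,0,0,0,0,0], "claw": 74}}

```text
t: 32.62
eef_pos: [594.6, -228.8, 34.4]
tcp_rot: [3.142, 0.0, -0.11]
ft_force: [-0.2, -0.1, 0.2]
opening: 0.779
grip_force: 0.0
```

Request:
{"api": "move_arm", "payload": {"moves": [0,0,-0.15,0,0,0,-0.3,0,0,0,-0.35,0,0,0,-0.35,0,-0.3,0,0,0,-0.3,0.2,0,0,-0.2,0.3,0,0,0,0.3,0,0,0,0,0,0,0,0,0,0]}}

```text
t: 33.88
eef_pos: [462.0, -334.5, 206.8]
tcp_rot: [-3.141, 0.0, -0.11]
ft_force: [0.1, 0.7, 0.1]
opening: 0.783
grip_force: 0.0
```

```bash
python3 - <<'E'
from h import *
go(600,0,200)
im=viewer.read_camera("top")[:,:,::-1]
cv2.imwrite("pics/end.png",cv2.resize(im[90:290,60:460],(800,400),interpolation=cv2.INTER_CUBIC))
E
```

```text
t33.88 pos [ 462.  -334.5  206.8] rot [-3.141  0.    -0.11 ] move [ 0.668 -2.318  0.045] turn 0
```

View pics/end.png

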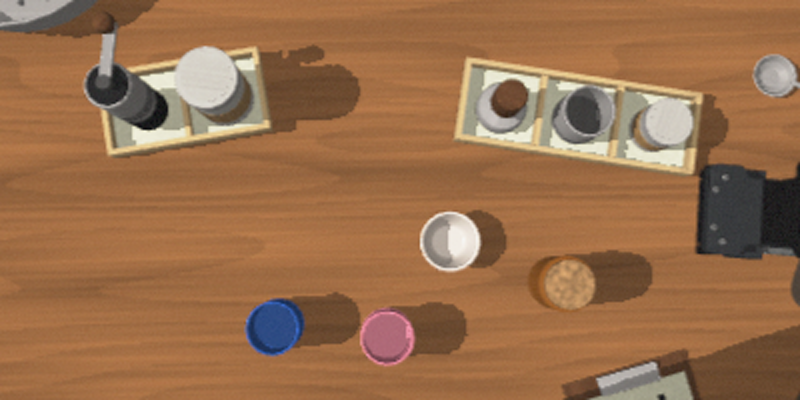

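All five stand in their own compartments: grinder (150,108), tall tin (220,90), tamper (500,105), cup (582,112) and short tin (660,128). The bowl and jar have not moved, so I hand the job in.

```bash
python3 -c "
from cell import order
print(order.job_done())"
```

```text
the job is handed in; nothing more can be done
None
```

The job is handed in: all five things stand in their own tray compartments, set down gently and released; the jar and bowl were not moved, it took about 34 s, and no verdict was returned.

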